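# Take the bindery caddy down from its keeper hook

### The job

On the bookbinder's bench two carriers hang from hooks with sprung keepers. Take down the long box-shaped caddy: first press its hook's keeper down until it snaps open, then lift the caddy off the hook and stand it upright in the middle of the green cutting mat. Set it down, do not drop it, and leave the round tin hanging where it is.

Things in the scene. Friction and masses are not known exactly. Their poses are not given: they have to be found in the camera images.
- caddy: Item to take down: long open aluminium trough, 170 mm along its y, 50 along x, 35 deep, about 0.24 kg. Rigid handle over it: 10 mm square bar along y, bar centre 150 mm above the underside, on uprights at y = +-80 mm. Origin: centre of underside, z up. It hangs with the bar's middle in the hook, underside 50 mm above the bench. Pinch the bar 45 to 65 mm either side of its middle, clear of the hook.
- stand: Fixed stand holding the caddy's hook. Origin on the bench below the keeper's hinge, z up. Steel hook 16 mm wide, opening to the stand's -x; column on its +x side up to z 240 mm. Bar rests at x -35, z 200; upturned tip at x -42 to -52, top z 232; hook's underside z 183. To free the caddy lift it straight up 45 to 90 mm (more and the trough meets the hook), then draw it 80 mm or more to -x.
- keeper (a joint): Angle of the keeper on the caddy's hook: 0 shut, 1.05 rad open. A steel tongue 40 x 12 x 4 mm hinged at the stand's x 0, z 240 mm, closing the 42 mm mouth, leaning 0.2 rad down to the tip when shut. Pushed down it swings into the mouth; its over-centre spring resists with 3 to 5 N, snaps over at 0.45 rad and then keeps it open, clear of the bar. It cannot be pushed up from below.
- keeper_pad (a point): Where to press, straight down with shut fingertips: middle of the keeper's upper face, 22 mm from its hinge, 237 mm above the bench when shut. Pressing 12 to 18 mm down is enough to snap it. Fingertips over 30 mm along the mouth would meet the tip or stem. Its y axis is the hinge line, parallel to the stand's y; its axes swing with the keeper.
- mat: Green cutting mat lying fixed on the bench, 300 mm along its x, 220 mm along its y, 3 mm thick. Origin: centre of its underside, z up.
- tin: The bystander: a round aluminium tin, 72 mm across and 60 mm deep, with an 84 mm wide handle of the same section and height as the caddy's, hanging from a second hook of the same kind. Origin: centre of the underside. Leave it hanging.

How it is judged:
On the way, in this order (a step that is already met when the one before it is completed fails the run):
1. the keeper is pressed open while the caddy still hangs (value of joint keeper above 0.8 rad and distance of caddy from where it was at the start of the episode below 0.03 m), for 0.2 s.
2. the caddy is lifted over the hook's tip (height (world z) of caddy above 0.09 m), for 0.1 s.
At the end, for the whole second after the job is handed in: The caddy stands upright (within 0.15 rad) and at rest on the green mat, its centre within 50 mm of the mat's centre, facing any way; the tin still hangs within 30 mm of where it was (horizontal distance between caddy and mat below 0.05 m and z of caddy in the frame of mat below 0.012 m and angle between caddy's own z axis and vertical below 0.15 rad and linear speed of caddy below 0.03 m/s and distance of tin from where it was at the start of the episode below 0.03 m); the robot touches nothing.
It fails at once if the tin is knocked or moved by more than 40 mm (distance of tin from where it was at the start of the episode above 0.04 m).
It fails at once if the caddy is dropped (falls free from more than about 40 mm) (linear speed of caddy above 0.9 m/s and contact force between caddy and the fingers below 0.1 N).
It also fails if it takes over 51 s, if anything falls off the work surface, if the arm or the gripper's body presses on something with over 40 N, if the wrist force passes 120 N, or if a joint passes its speed limit or range.

### The arm

A 6-joint arm with a two-finger parallel gripper is mounted at the origin on the work surface. World frame = base frame: x ahead of the robot, y to its left, z up, the work surface at z = 0. Lengths are in m, angles in rad, forces in N, time in s.
With the tool pointing down it reaches from about 0.35 to 0.975 m from the base axis. Payload 7.1 kg.
Tool frame: the origin (TCP) lies midway between the tips of the shut fingers; the grasp point (between the pads) lies 19 mm behind it; z points along the fingers, x is the direction in which the jaws open and shut, and the axes are right-handed (so a half turn about z gives the same grasp; the last joint's range is limited). The gripper opens to 88 mm and grips with 3 to 60 N. Pads are 20 mm wide; open, the fingers measure 115 mm over their backs; the gripper's body (75 mm by 178 mm) begins 61 mm behind the grasp point.
Start: joints at [1.232, 0.423, 1.63, -0, 1.089, -0.019], TCP at [0.196, 0.593, 0.223] pointing down, gripper open.
Joint ranges: [-3, 3], [-0.9, 2.11], [0.09, 2.58], [-1.31, 4.45], [0.11, 2.69], [-2.54, 2.54]. Speed limits (rad/s): [2.39, 2.39, 3.01, 3.14, 3.14, 3.14].

### API

Orientations are given as a unit quaternion [w, x, y, z].
In Python, from station import move_pose, movel, movej, command_gripper, wait, inverse_kinematics, read_camera, camera_info, MotionError, job_done, get_time, get_joint_pos, get_qvel, get_effort, get_tcp_pos, get_ee_rot, get_ft_force, get_ft_torque, get_grip_width gives the robot as it stands. Calls block until the motion is done:
- move_pose(position, orientation): joint-space move of the TCP to a pose.
- movel(position, frame=None, v=0.15, until_force=None): straight line of the TCP; frame=None keeps the orientation; v is the mean speed in m/s. With until_force (N) it stops when the force on the tool has changed by that much, and returns True; else False.
- movej(angles): joint-space move.
- command_gripper(opening): opening from 0.0 (shut) to 1.0 (fully open); the grip force is fixed at half the most; returns when the fingers have stopped.
- wait(seconds).
- inverse_kinematics(position, orientation): joint angles nearest the present ones, or None.
- read_camera(name): name is "scene" or "top"; returns the picture (384x512x3 uint8, red, green, blue); there is no depth.
- camera_info(name): a dict with "intrinsics" (3x3 intrinsics, pixels), "T" (4x4, takes a point from camera to world coordinates). Camera axes: x right, y up, looking along -z (the intrinsics and any distortion apply to the point x, -y, -z); pixel columns grow to the right and rows downward; lengths in m; the calibration is good to about 2 mm. A picture is of the moment at which its call begins. camera_info takes no time and is no camera call.
A pose or a line that the arm cannot do raises MotionError and nothing moves.
- job_done(): hands the job in, once; it reports no verdict.
Readings, each from a call of its own:
- get_time(): time.
- get_joint_pos(): joint angles.
- get_qvel(): joint speeds.
- get_effort(): joint torques, N m.
- get_tcp_pos(): TCP position.
- get_ee_rot(): TCP orientation.
- get_ft_force(): force on the tool from outside, world axes, zero at the start.
- get_ft_torque(): the same for the moment, N m.
- get_grip_width(): opening from 0.0 (shut) to 1.0 (fully open).
Only numpy, scipy, OpenCV 4.12 (cv2) and the standard library are available. Lean on these libraries where they do the work, as an engineer would, in place of code of your own. Each camera call takes 0.05 s, during which the arm holds its last target. There are 200 camera calls.

## Working session

There is one attempt and no reset: what is moved stays moved. The work goes in short steps, each a Python script; the robot and the scene stay as the last script left them, time stands still between calls to the robot, and variables do not carry over. Pictures are saved under pics/ and viewed, about 8 in all and at most 12, crops included, and the job is handed in when it is done.

```bash
mkdir -p pics; cat > h.py <<'E'
import numpy as np, cv2
from station import *
def snap(cam,name,crop=None,s=1):
    im=read_camera(cam)[:,:,::-1].copy()
    cv2.imwrite(f'pics/raw_{name}.png',im)
    if crop: im=im[crop[1]:crop[3],crop[0]:crop[2]]
    cv2.imwrite(f'pics/{name}.png',cv2.resize(im,None,fx=s,fy=s,interpolation=cv2.INTER_CUBIC))
def ray(cam,u,v):
    c=camera_info(cam);T=np.array(c['T']);K=np.array(c['intrinsics'])
    d=np.array([(u-K[0,2])/K[0,0],-(v-K[1,2])/K[1,1],-1]);return T[:3,3],T[:3,:3]@d
def atz(cam,u,v,z):
    o,d=ray(cam,u,v);return o+d*(z-o[2])/d[2]
def proj(cam,p):
    c=camera_info(cam);T=np.array(c['T']);K=np.array(c['intrinsics'])
    q=T[:3,:3].T@(np.array(p)-T[:3,3]);return K[0,2]-K[0,0]*q[0]/q[2],K[1,2]+K[1,1]*q[1]/q[2]
E
python3 -c "
from h import *
snap('scene','s0',None,1.5);snap('top','t0',None,1.5)
for c in('scene','top'):print(camera_info(c))
print(get_time(),get_ee_rot())"
```

```text
{'intrinsics': array([[366.508645  ,   0.        , 258.91347332],
       [  0.        , 366.508645  , 189.26308425],
       [  0.        ,   0.        ,   1.        ]]), 'T': array([[-0.74766019, -0.41752327,  0.5164093 ,  0.96978823],
       [ 0.66383011, -0.49128833,  0.56388418,  0.43916349],
       [ 0.01827109,  0.76440179,  0.64448124,  0.69900505],
       [ 0.        ,  0.        ,  0.        ,  1.        ]])}
{'intrinsics': array([[448.80928306,   0.        , 256.42657467],
       [  0.        , 448.80928306, 198.94160157],
       [  0.        ,   0.        ,   1.        ]]), 'T': array([[-0.00513568,  0.97839753, -0.20666856,  0.26649055],
       [-0.99997416, -0.00606456, -0.00386126, -0.00615111],
       [-0.00503121,  0.20664339,  0.97840339,  1.35849517],
       [ 0.        ,  0.        ,  0.        ,  1.        ]])}
0.1 [ 3.68769438e-04  8.10662316e-01  5.85513596e-01 -5.49525307e-04]
```

View pics/s0.png

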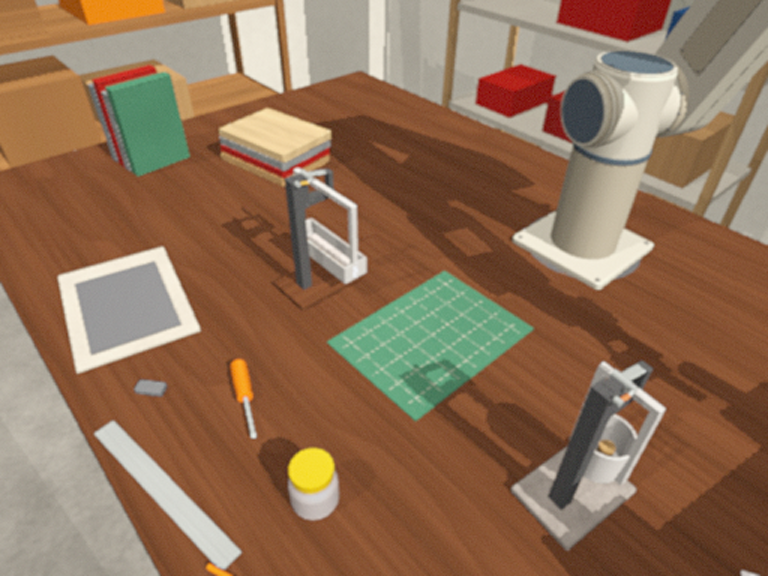

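View pics/t0.png

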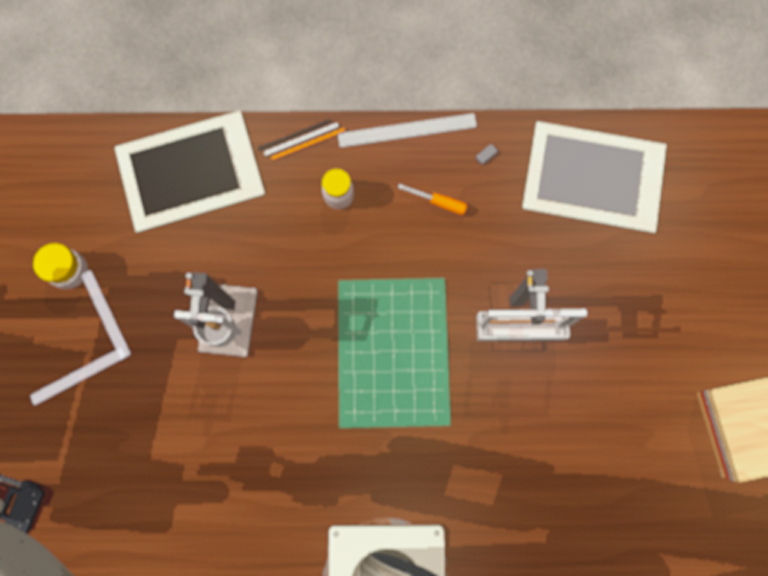

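View crops.

The scene camera (1.5x) shows the caddy's stand at about (300,180), the tin's stand at (590,440), and the mat around (430,340). In the top view (1.5x) the caddy bar runs from (480,318) to (585,314), the column top is near (538,280), and the mat corners are (338,279), (444,278), (450,427) and (339,428).

```bash
python3 -c "
import cv2
a=cv2.imread('pics/raw_t0.png')[170:240,310:400];b=cv2.imread('pics/raw_s0.png')[105:195,180:255]
a=cv2.resize(a,(720,560),interpolation=cv2.INTER_CUBIC);b=cv2.resize(b,(500,600),interpolation=cv2.INTER_CUBIC)
cv2.imwrite('pics/tc.png',a);cv2.imwrite('pics/sc.png',b)"
```

```text
(no output)
```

View pics/tc.png

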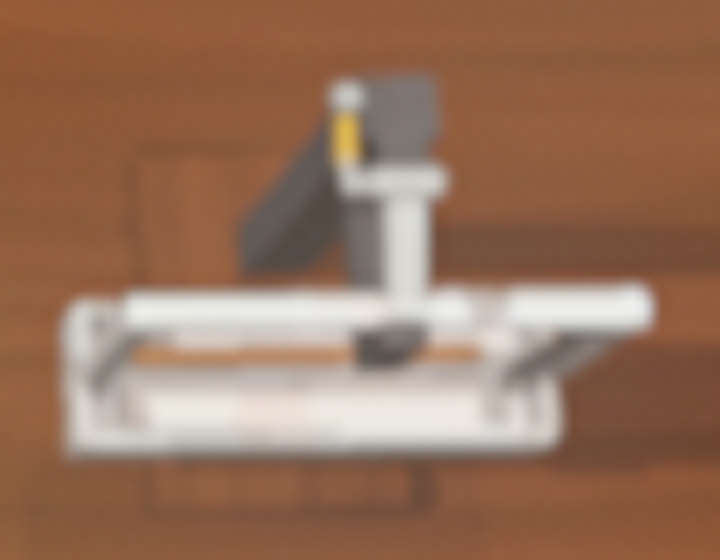

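View pics/sc.png

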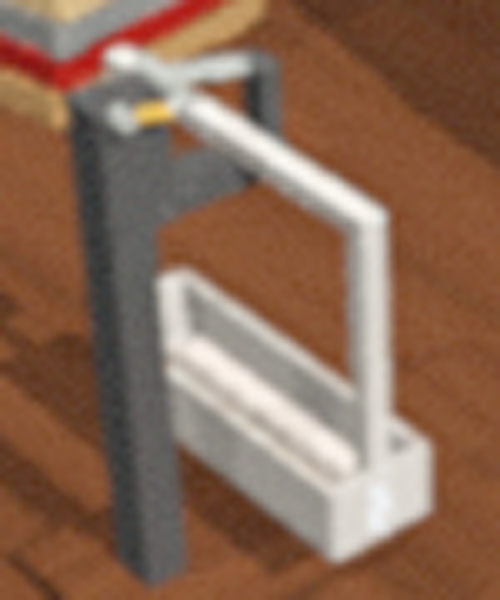

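```bash
python3 -c "
from h import *
f=lambda x,y,z:atz('top',310+x/8-.06,170+y/8-.06,z).round(4)
L=f(122,310,.205);R=f(653,308,.205);print('bar',L,R,(L+R)/2,np.linalg.norm(L-R))
print('hinge',f(345,180,.243),f(447,180,.243),f(412,180,.242),'tongue edges',f(384,240,.238),f(430,240,.238),'tip',f(390,330,.232),f(390,345,.232))
print('trough bottomleft/right rim',f(68,455,.085),f(560,450,.085),f(70,295,.085))
g=lambda x,y,z:atz('scene',180+x*.15,105+y*.15,z).round(4)
print('scene bar end',g(372,212,.205),'hinge end',g(122,57,.243),'tongue end/tip',g(255,60,.232))
m=[atz('top',u/1.5,v/1.5,.003) for u,v in((338,279),(444,278),(450,427),(339,428))];print('mat',np.round(m,3),np.mean(m,0))
print('tin bar',atz('top',118,211,.205),atz('top',151,211,.205))
"
```

```text
bar [ 0.483  -0.1811  0.205 ] [ 0.4826 -0.3543  0.205 ] [ 0.4828 -0.2677  0.205 ] 0.17320046189314853
hinge [ 0.5175 -0.2478  0.243 ] [ 0.5173 -0.2802  0.243 ] [ 0.5176 -0.2693  0.242 ] tongue edges [ 0.499  -0.2603  0.238 ] [ 0.4989 -0.275   0.238 ] tip [ 0.4709 -0.2621  0.232 ] [ 0.4661 -0.2618  0.232 ]
trough bottomleft/right rim [ 0.4529 -0.1781  0.085 ] [ 0.4537 -0.3539  0.085 ] [ 0.5111 -0.1808  0.085 ]
scene bar end [ 0.4824 -0.1837  0.205 ] hinge end [ 0.5236 -0.2828  0.243 ] tongue end/tip [ 0.4745 -0.2653  0.232 ]
mat [[ 0.595  0.096  0.003]
 [ 0.595 -0.124  0.003]
 [ 0.292 -0.129  0.003]
 [ 0.291  0.091  0.003]] [ 0.44332169 -0.01654716  0.003     ]
tin bar [0.48014637 0.36071039 0.205     ] [0.47962273 0.2742738  0.205     ]
```

```bash
cat >> h.py <<'E'
def down(a): return [0,np.cos(a/2),np.sin(a/2),0]
E
python3 -c "
from h import *
p=get_tcp_pos(); movel([p[0],p[1],.40],v=.25)
command_gripper(0)
move_pose([.4965,-.2677,.40],down(-np.pi/2))
movel([.4965,-.2677,.258],v=.2)
print(get_time(),get_tcp_pos(),get_ft_force())
snap('scene','s1',(160,60,280,190),4.5)
print(movel([.4965,-.2677,.221],v=.04,until_force=15),get_tcp_pos(),get_ft_force())
wait(.3)
movel([.4965,-.2677,.40],v=.2)
snap('scene','s2',(170,95,260,195),6);print(get_time())
"
```

```text
6.35 [ 0.49719782 -0.26793046  0.25896274] [-0.74646363 -0.64967354  0.99872722]
False [ 0.49659007 -0.26776484  0.22111837] [-0.74594131  0.32301985  0.52589282]
8.8667
```

View pics/s2.png

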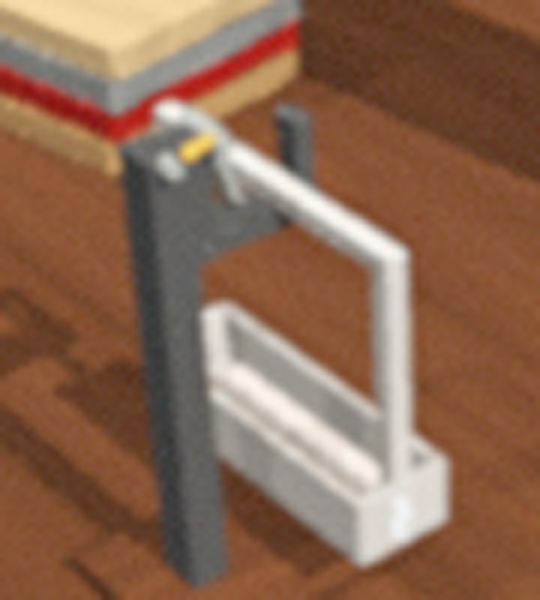

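View pics/s1.png

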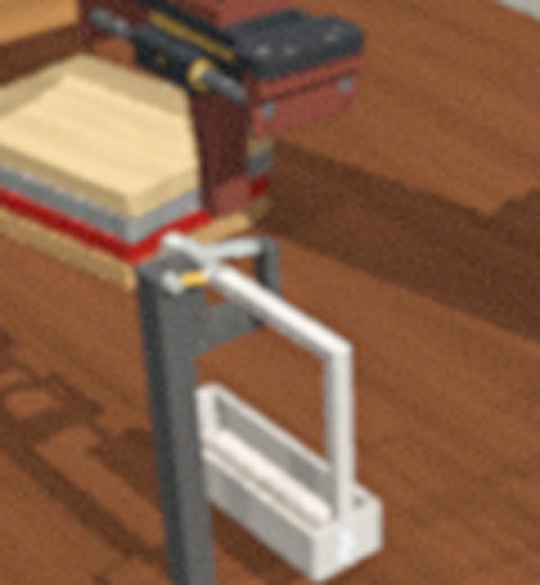

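In s2 the keeper tongue hangs down at about (230,190), so it is open, and the caddy is still on the hook. Next I grasp the bar and lift.

```bash
python3 -c "
from h import *
y=-.2677+.048
command_gripper(1)
move_pose([.483,y,.36],down(0))
movel([.483,y,.183],v=.15)
print(get_tcp_pos(),get_ft_force())
command_gripper(0);print('w',get_grip_width(),get_ft_force(),get_tcp_pos())
movel([.483,y,.246],v=.08)
wait(.2)
print(get_ft_force(),get_ft_torque(),get_grip_width(),get_time())
snap('scene','s3',(150,20,290,200),3.3)
"
```

```text
[ 0.48354237 -0.21994923  0.18378158] [-0.44402378 -0.03735799  0.28951644]
w 0.11080639051167072 [ 0.96141154 -0.29424375  0.44163153] [ 0.4830718  -0.21975093  0.18303083]
[-1.09947033 -0.51812915 -2.8566173 ] [ 0.09406949  0.0900101  -0.01809597] 0.11102586272279828 15.25
```

View pics/s3.png

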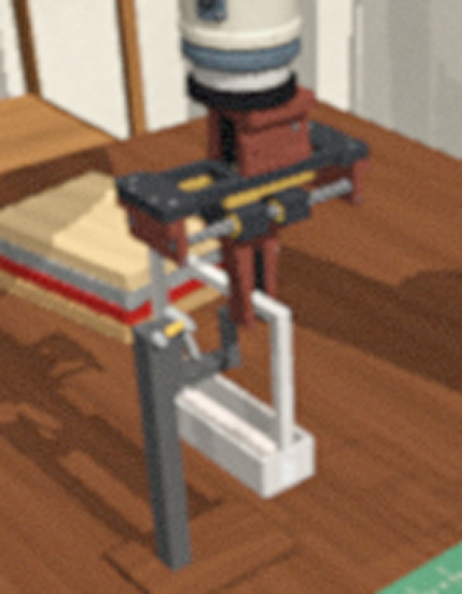

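The caddy is lifted clear and hangs from the jaws. I check it for tilt, then draw it out over the hook's tip.

```bash
python3 -c "
from h import *
for p in ([.483,-.1827,.268],[.483,-.3527,.268],[.483,-.1827,.113],[.508,-.1827,.113],[.458,-.1827,.113]):
  u,v=proj('scene',p);print((u-150)*3.3,(v-20)*3.3)
y=-.2677+.048
movel([.375,y,.246],v=.12)
movel([.443,-.0165+.048,.246],v=.15)
print(get_tcp_pos(),get_ft_force(),get_time())
snap('scene','s4',(200,90,400,290),3)
"
```

```text
281.4218498880656 312.08713266597437
149.19084588688534 232.77113825806333
285.878038267992 483.4887277573548
261.5127649430933 495.54431611310395
309.60951175136205 471.7467344878384
[0.44283142 0.03104086 0.24596552] [-0.27219926  0.42831721 -3.5835043 ] 18.2333
```

View pics/s4.png

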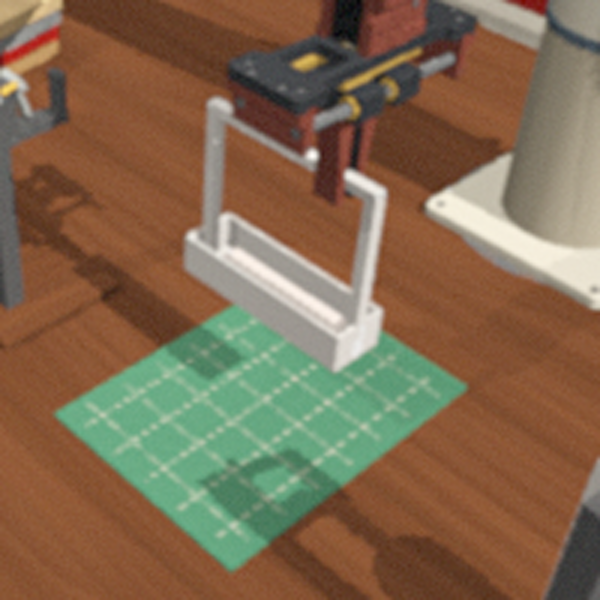

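The caddy hangs nearly level over the mat, with its trough at about (285,300) in the crop. I lower it gently.

```bash
python3 -c "
from h import *
p=[.443,-.0165+.048]
movel(p+[.150],v=.1)
print(movel(p+[.134],v=.02,until_force=8),get_tcp_pos(),get_ft_force(),get_ft_torque())
command_gripper(.35);wait(.3)
print(get_tcp_pos(),get_ft_force())
command_gripper(1)
movel(p+[.30],v=.12);wait(.3)
print(get_time(),get_ft_force())
snap('scene','s5',(200,90,450,350),2.3);snap('top','t5',None,1.5)
"
```

```text
True [0.44309304 0.03151068 0.13594656] [-0.68470195 -0.10964812  5.15259726] [-0.10622327  0.18797143  0.07932143]
[0.44218337 0.03154952 0.13542974] [-0.35565655  0.37336171 -0.09225825]
23.725 [-0.04276957 -0.00138074 -0.38040228]
```

View pics/s5.png

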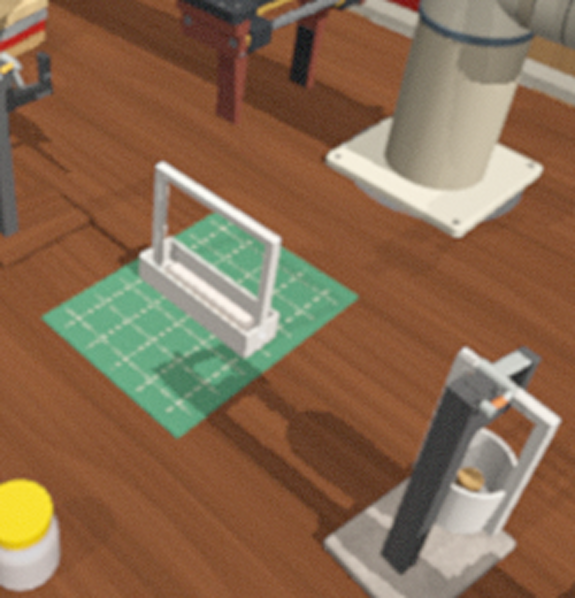

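View pics/t5.png

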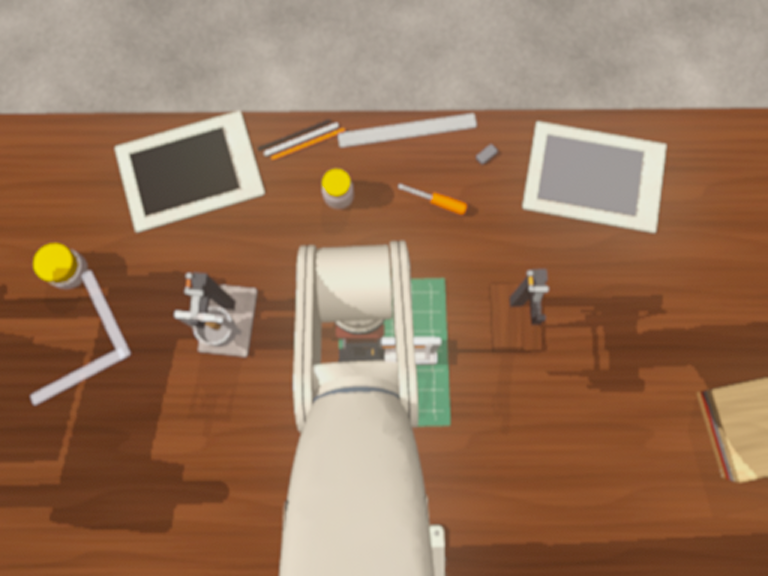

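The caddy stands upright at the mat's centre, at about (210,300) in the crop. The gripper is clear and the tin has not moved, so I hand in.

```bash
python3 -c "
from h import *
job_done();print(get_time())"
```

```text
the job is handed in; nothing more can be done
the job is handed in; nothing more can be done
```

The caddy is off its hook and standing upright in the middle of the green mat. I handed the job in at about 24 s of the 51 s allowed. The station gave no verdict.

- **Keeper:** I pressed it with shut fingertips, from above down to z 221 mm. The picture afterwards shows the tongue hanging open with the caddy still on its hook.
- **Lift:** I pinched the bar 48 mm from its middle, lifted it 63 mm, and drew it about 108 mm clear of the hook. It hung very slightly tilted but did not slip.
- **Set-down:** I lowered it slowly until the force sensor felt the mat, at a tool height of 135.9 mm against the 136 mm expected. Then I opened the gripper and withdrew 165 mm upward.
- **Last pictures:** The caddy is upright on the mat, about central by eye. The tin is hanging where it was at the start, and the gripper is clear of everything. The arm hides half of the caddy in the top view, so I did not measure its final offset from the mat's centre.

No check failed or disagreed with another.

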